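# Reset a sprung support post to its tape mark and keep hold of it

## Task

Two sprung support posts for holding up long boards stand on the saw table; one is already set, with the lower edge of its band of tape level with the top of its collar, but the other is clamped too tall, its tape standing clear above the collar. Swing that one's cam lever fully open, then grip the post, press it down until the lower edge of its tape is level with the top of the collar, and, still holding the post at the mark, swing the lever all the way closed again with the same hand. Finish with the post still in your grip at the mark and the lever closed, and leave the other support as it is.

Things in the scene. Friction and masses are not known exactly. Their poses are not given: they have to be found in the camera images.
- stand_a: The support set too tall: round cast foot 128 mm across, 31 mm tube, aluminium collar 37 mm across, dark cam ring 57 mm across (95 to 114 mm up) round the collar. Heavy, does not shift. Origin on the post's axis at the foot's underside (3 mm above z = 0), z up, x along the lever's direction when closed. The twin has the same build.
- post_a: Its upright round steel post, 24 mm across, black rubber tip. Free to slide and to turn about its own axis while the lever is open (a hand gripping it may turn), clamped (against some 15 N) when closed. Spring lifts it with 2 N (top stop, 35 mm above the mark) to 4 N (mark); it goes 20 mm below the mark. Origin on the axis, 100 mm below the tape's lower edge.
- mark_a (a point): Centre of the post at the LOWER edge of its band of masking tape (9 mm wide, flush with the post, no step). It goes up and down with the post; it starts 12 to 29 mm above the collar's top.
- collar_a (a point): Centre of the top face of the collar, 120 mm above the foot's underside, where the post comes out. The post is at its mark when mark_a is at this height. Fingertips lower than this beside the post strike the collar.
- top_a (a point): Tip of the post, on its axis, 56 mm above the tape's lower edge: the tip is 56 mm above the collar when the post is at the mark and at most 91 mm above it.
- lever_a (a joint): Cam lever of that support; an eccentric, it turns about a vertical axis 5 mm from the post's axis, on the side away from the closed paddle: 0 = closed (stop, clamped), 1.0 rad = fully open (stop), counter-clockwise from above. The clamp bites below about 0.6. Needs 0.12 to 0.2 N m and stays where left. Turning the gripper that holds the post pushes the paddle round with a finger's flank.
- paddle_a (a point): Middle of the top edge of the lever's upright paddle, 50 mm off the lever's axis (45 mm off the post's when closed), 174 mm above the foot's underside (54 mm above the collar). It is radial: a web 7 mm thick from 19 to 49 mm off the lever's axis, then a thumb pad 13 mm thick from 47 to 60 mm off; both reach down to the cam ring.
- mark_b (a point): Lower tape edge on the post of the twin support, already level with the top of its collar (120 mm above the foot's underside), on that post's axis. To be left alone.
- collar_b (a point): Centre of the top face of the twin support's collar, 120 mm above the foot's underside.
- lever_b (a joint): Cam lever of the twin support, same build, closed (0). To be left alone.
- paddle_b (a point): Middle of the top edge of the twin's lever paddle, 50 mm off its post's axis.

How it is judged:
On the way, in this order (a step that is already met when the one before it is completed fails the run):
1. the cam lever of the too-tall support is swung open (value of joint lever_a above 0.85 rad), for 0.1 s.
2. the post is held at its mark (within 3 mm) between the fingers, the lever still open (z of mark_a in the frame of collar_a between -0.003 and 0.003 m and contact force between the fingers and post_a above 2 N and horizontal distance between the grasp point and top_a below 0.02 m and z of the grasp point in the frame of top_a below 0.01 m and value of joint lever_a above 0.7 rad), for 0.3 s.
At the end, for the whole second after the job is handed in: Tape's lower edge level with the collar's top within 3 mm; its lever within 0.10 rad of closed and at rest; the post still between the fingers (over 2 N on it, TCP within 20 mm of its axis, at most 10 mm above its tip); the twin at its mark (3 mm), its lever closed (z of mark_a in the frame of collar_a between -0.003 and 0.003 m and contact force between the fingers and post_a above 2 N and horizontal distance between the grasp point and top_a below 0.02 m and z of the grasp point in the frame of top_a below 0.01 m and value of joint each of lever_a, lever_b below 0.1 rad and velocity of joint lever_a below 0.05 rad/s and z of mark_b in the frame of collar_b between -0.003 and 0.003 m); the arm keeps its last pose, push and grip.
It fails at once if the twin support's post or lever is disturbed (5 mm, 0.15 rad) (distance of mark_b from where it was at the start of the episode above 0.005 m or value of joint lever_b above 0.15 rad).
It also fails if it takes over 48 s, if anything falls off the work surface, if the arm or the gripper's body presses on something with over 40 N, if the wrist force passes 120 N, or if a joint passes its speed limit or range.

## Robot

A 6-joint arm with a two-finger parallel gripper is mounted at the origin on a cart in front of the work surface, level with it; the furniture and walls round the work are solid. World frame = base frame: x ahead of the robot, y to its left, z up, the work surface at z = 0. Lengths are in m, angles in rad, forces in N, time in s.
With the tool pointing down it reaches from about 0.425 to 0.95 m from the base axis. Payload 3.5 kg.
Tool frame: the origin (TCP) lies between the finger pads, 19 mm behind the fingertips; this is the grasp point; z points along the fingers, y is the direction in which the jaws open and shut (so a half turn about z gives the same grasp; the last joint's range is limited). The gripper opens to 85 mm and grips with 20 to 120 N. Pads are 22 mm wide; open, the fingers measure 114 mm over their backs; the gripper's body (76 mm by 85 mm) begins 54 mm behind the grasp point. The pads swing forward as they close: fully open they stand 13 mm farther back than shut.
Start: joints at [-1.38, 0.286, 1.577, -0, 1.279, -0.15], TCP at [0.226, -0.636, 0.25] pointing down, gripper open.
Joint ranges: [-2.77, 2.77], [-0.9, 2.22], [0.21, 2.48], [-1.53, 4.67], [0.24, 2.81], [-2.84, 2.84]. Speed limits (rad/s): [2.79, 2.79, 3.14, 3.14, 3.14, 3.14].

## Interface

Orientations are given as a unit quaternion [x, y, z, w].
In Python, from plant import ctrl gives the robot as it stands.
- The arm moves only by the tool apply_moves, never from a script. Its argument "moves" is a list that holds one entry, the list of rows, each a list of 7 numbers: the shift along the tool's x, y, z in m, then the turn, a rotation vector about the tool's x, y, z in degrees, then the gripper's target within -1 to 1 (shut at 1, half-way at 0, fully open at -1). In form: [[[tx, ty, tz, ax, ay, az, hand], ...]]. A call has 1 to 12 rows; each row shifts and turns the pose as measured when the row begins, along the tool's axes as they then stand; what a row does not reach is not made up. A row lasts 1/10 s, in which the tool goes at most 50 mm and 8.59 degrees, less where a joint would pass 70% of its speed; a pose out of reach is approached as far as the arm can. A call with a gripper value outside its range is refused whole. The fingers move at their own pace and stop on an object; "force" is the grip in N (left out, the last holds). Time passes only in rows, so rows that do not move let the fingers close. It gives the time, the measured TCP pose, the force and the opening at its end, in the units of the state.
- ctrl.get_state(): the state, without advancing time (a new reading comes with each control period).
- ctrl.read_camera(name): name is "scene" or "top" or "wrist"; returns the picture (420x560x3 uint8, red, green, blue); there is no depth.
- ctrl.get_calibration(name): a dict with "camera_matrix" (3x3 intrinsics, pixels), "cam_to_world" (4x4, takes a point from camera to world coordinates). Camera axes: x right, y up, looking along -z (the intrinsics and any distortion apply to the point x, -y, -z); pixel columns grow to the right and rows downward; lengths in m; the calibration is good to about 2 mm. A picture is of the moment at which its call begins: read the wrist's pose just before it. get_calibration takes no time and is no camera call; for the wrist camera it gives the pose at the moment of the call.
- ctrl.sign_off(): hands the job in, once; it reports no verdict.
The state is a dict: "time": time; "qpos": joint angles; "dq": joint speeds; "joint_efforts": joint torques, N m; "eef_pos": TCP position; "tcp_rot": TCP orientation; "contact_force": force on the tool from outside, world axes, zero at the start; "wrist_torque": the same for the moment, N m; "opening": opening from 0.0 (shut) to 1.0 (fully open).
Only numpy, scipy, OpenCV 4.12 (cv2) and the standard library are available. Lean on these libraries where they do the work, as an engineer would, in place of code of your own. Each camera call takes 0.05 s, during which the arm holds its last target. There are 200 camera calls.

## Working session

There is one attempt and no reset: what is moved stays moved. The work goes in short steps, Python scripts to look and compute and a tool call to move; the robot and the scene stay as the last step left them, time stands still between calls to the robot, and variables do not carry over. Pictures are saved under pics/ and viewed, about 8 in all and at most 12, crops included, and the job is handed in when it is done.

Besides the shell and the picture viewer there is one more tool, called after ">>>" by a JSON object that holds its "api" and its "payload", one argument or row to a line. apply_moves: Moves the arm, as the interface text tells. Its arguments: {"type":"object","properties":{"moves":{"type":"array","items":{"type":"array","items":{"type":"array","items":{"type":"number"}}}},"force":{"type":"number"}},"required":["moves"]}

```bash
mkdir -p pics; ls
python3 - <<'E'
from plant import ctrl
import cv2,numpy as np
s=ctrl.get_state();print(s)
for n in("scene","top"):
    im=ctrl.read_camera(n);cv2.imwrite(f"pics/{n}0.png",im[:,:,::-1]);c=ctrl.get_calibration(n);print(n,c)
print(ctrl.get_calibration("wrist"))
E
```

```text
pics
{'time': 0.0, 'qpos': array([-1.37999634e+00,  2.87180640e-01,  1.57816307e+00,  1.60433463e-05,
        1.27858035e+00, -1.49992716e-01]), 'dq': array([-3.63645635e-04, -2.83636980e-04,  9.11791998e-05,  5.87664036e-04,
       -3.27153715e-04, -8.02610696e-04]), 'joint_efforts': array([-2.30592667e-05, -4.05978942e+01, -2.92627984e+01, -2.16356048e-04,
        5.79200860e-03,  1.38913060e-05]), 'eef_pos': array([ 0.22552848, -0.63556964,  0.24864467]), 'tcp_rot': array([ 9.85517358e-01,  1.69570572e-01, -1.61056236e-05, -1.16561779e-03]), 'contact_force': array([-0.51012566, -0.12759356,  0.68896279]), 'wrist_torque': array([-0.0444077 , -0.01862603, -0.0185041 ]), 'opening': 0.9992730582223321}
scene {'camera_matrix': array([[424.30212181,   0.        , 277.96550198],
       [  0.        , 424.30212181, 203.86668737],
       [  0.        ,   0.        ,   1.        ]]), 'cam_to_world': array([[-0.8128399 ,  0.33275039, -0.47808836,  0.09164293],
       [-0.58231467, -0.44423013,  0.68085918,  0.70725996],
       [ 0.0141749 ,  0.83182737,  0.5548534 ,  0.62189018],
       [ 0.
[... 225 characters left out ...]
]), 'cam_to_world': array([[-0.00746683,  0.99602845, -0.08872188,  0.4366326 ],
       [-0.99992124, -0.00654201,  0.01071009,  0.12040894],
       [ 0.01008714,  0.08879487,  0.99599886,  0.95545532],
       [ 0.        ,  0.        ,  0.        ,  1.        ]])}
{'camera_matrix': array([[324.43563749,   0.        , 281.41903051],
       [  0.        , 324.43563749, 214.64469186],
       [  0.        ,   0.        ,   1.        ]]), 'cam_to_world': array([[ 0.33327758,  0.89738596,  0.289179  ,  0.29939409],
       [-0.9428277 ,  0.31767178,  0.10079962, -0.60922791],
       [-0.00140785, -0.30624022,  0.95195323,  0.37344621],
       [ 0.        ,  0.        ,  0.        ,  1.        ]])}
```

View pics/scene0.png

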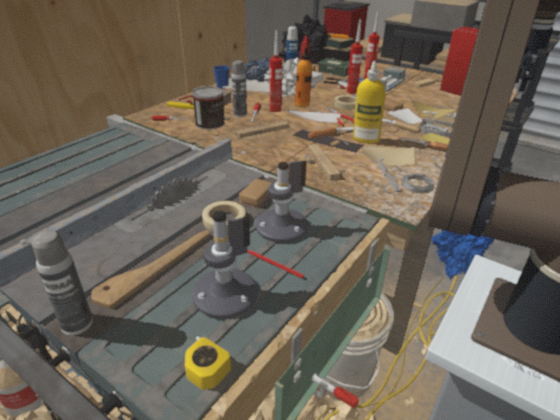

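View pics/top0.png

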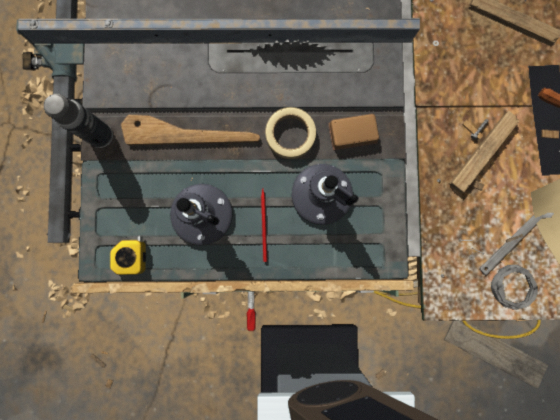

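The scene view shows two supports, at about (225,290) and (283,225). In the top view they are at (202,213) and (322,194). I'll zoom in to see which one is too tall.

```bash
cat > h.py <<'E'
import numpy as np,cv2
def cal(c): return np.array(c["camera_matrix"]),np.array(c["cam_to_world"])
def ray(c,u,v):
    K,T=cal(c);d=np.array([(u-K[0,2])/K[0,0],-(v-K[1,2])/K[1,1],-1.]);return T[:3,3],T[:3,:3]@d
def onz(c,u,v,z):
    o,d=ray(c,u,v);return o+d*(z-o[2])/d[2]
def proj(c,p):
    K,T=cal(c);q=T[:3,:3].T@(np.array(p)-T[:3,3]);return K[0,2]+K[0,0]*q[0]/-q[2],K[1,2]-K[1,1]*q[1]/-q[2]
E
python3 - <<'E'
from plant import ctrl
from h import *
a=cv2.imread("pics/scene0.png");b=cv2.imread("pics/top0.png")
z=lambda im,x,y,w,h,s:cv2.resize(im[y:y+h,x:x+w],(w*s,h*s),interpolation=cv2.INTER_CUBIC)
L=np.hstack([z(a,185,195,80,120,5),z(a,245,150,80,120,5)][:2]);cv2.imwrite("pics/zs.png",L)
cv2.imwrite("pics/zt.png",np.hstack([z(b,162,173,80,80,5),z(b,282,154,80,80,5)]))
ct=ctrl.get_calibration("top")
for n,u,v in(("L",202,213),("R",322,194)):print(n,onz(ct,u,v,.02))
E
```

```text
L [0.51947813 0.27255091 0.02      ]
R [0.55715369 0.02603154 0.02      ]
```

View pics/zs.png

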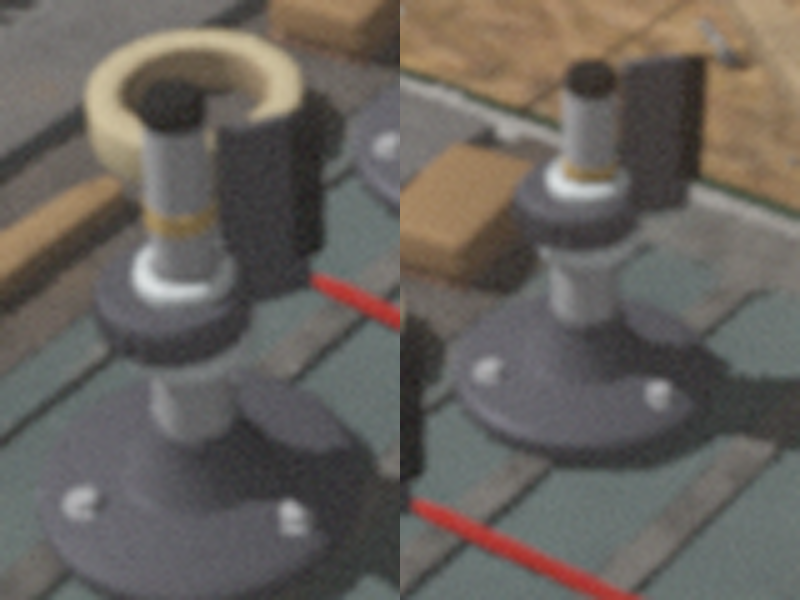

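View pics/zt.png

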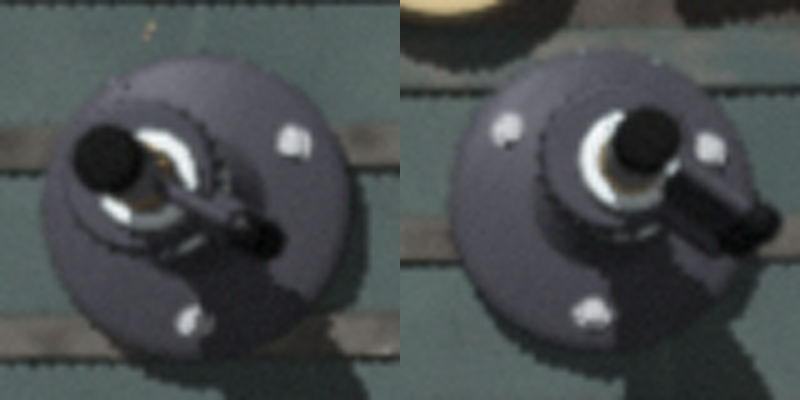

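Run:
```python
from plant import ctrl
from h import *
ct=ctrl.get_calibration("top");cs=ctrl.get_calibration("scene")
o1,d1=ray(ct,183.6,204.6);o2,d2=ray(cs,219.4,213.5)
s=np.linalg.lstsq(np.c_[d1,-d2],o2-o1,rcond=None)[0];p,q=o1+s[0]*d1,o2+s[1]*d2
print("tip",p,q)
print("foot .01",onz(ct,162+197/5,173+208/5,.01))
print("collar",onz(ct,191.4,208.6,.123))
pd=onz(ct,215,219.5,.177);print("pad end",pd)
c=onz(ct,191.4,208.6,.123)
print("dir deg",np.degrees(np.arctan2(*(pd-c)[[1,0]])),np.linalg.norm((pd-c)[:2]))
for h in(0,.012,.02,.029):print(h,proj(cs,[c[0],c[1],.123+h]),proj(cs,[c[0],c[1],.179+h]))
```

```text
tip [0.51772663 0.27384935 0.19972565] [0.51870906 0.27457296 0.19997799]
foot .01 [0.51704927 0.27539019 0.01      ]
collar [0.51853609 0.27515386 0.123     ]
pad end [0.49432176 0.22483983 0.177     ]
dir deg -115.69983535974676 0.055837578734449826
0 (np.float64(221.8855437505752), np.float64(248.19991942013792)) (np.float64(219.99625658533998), np.float64(223.48674700698572))
0.012 (np.float64(221.4935584629987), np.float64(243.07248290675227)) (np.float64(219.5706941510359), np.float64(217.92009837620012))
0.02 (np.float64(221.2284392738737), np.float64(239.60454200743158)) (np.float64(219.28269036895787), np.float64(214.15281129930526))
0.029 (np.float64(220.92647363662746), np.float64(235.65462428532356)) (np.float64(218.9544877542707), np.float64(209.8596959103583))
```

Support A is the left one: its axis is at about (0.518, 0.2745), its tip at z≈0.20, its mark about 21 mm high, and its closed lever at about −116°. I'll move over there now.

>>> {"api": "apply_moves", "payload": {
  "moves": [
    [[0.034,-0.0266,-0.0045,0,0,0,-1],[0.034,-0.0266,-0.0045,0,0,0,-1],[0.034,-0.0266,-0.0045,0,0,0,-1],[0.034,-0.0266,-0.0045,0,0,0,-1],[0.034,-0.0266,-0.0045,0,0,0,-1],[0.034,-0.0266,-0.0045,0,0,0,-1],[0.034,-0.0266,-0.0045,0,0,0,-1],[0.034,-0.0266,-0.0045,0,0,0,-1],[0.034,-0.0266,-0.0045,0,0,0,-1],[0.034,-0.0266,-0.0045,0,0,0,-1],[0.034,-0.0266,-0.0045,0,0,0,-1],[0.034,-0.0266,-0.0045,0,0,0,-1]]
  ],
  "force": 30
}}

```text
time: 1.3
eef_pos: [0.5088, -0.1844, 0.298]
tcp_rot: [0.986, 0.164, -0.002, -0.007]
contact_force: [0.9, 0.1, -0.1]
opening: 0.998
```

>>> {"api": "apply_moves", "payload": {
  "moves": [
    [[0.0157,-0.0431,0,0,0,0,-1],[0.0157,-0.0431,0,0,0,0,-1],[0.0157,-0.0431,0,0,0,0,-1],[0.0157,-0.0431,0,0,0,0,-1],[0.0157,-0.0431,0,0,0,0,-1],[0.0157,-0.0431,0,0,0,0,-1],[0.0157,-0.0431,0,0,0,0,-1],[0.0157,-0.0431,0,0,0,0,-1],[0.0157,-0.0431,0,0,0,0,-1],[0.0157,-0.0431,0,0,0,0,-1]]
  ]
}}

```text
time: 2.3
eef_pos: [0.5155, 0.2928, 0.3006]
tcp_rot: [0.986, 0.164, -0.004, -0.007]
contact_force: [0.6, 0.3, 0.2]
opening: 0.994
```

Run:
```python
from plant import ctrl
from h import *
c=ctrl.get_calibration("wrist");im=ctrl.read_camera("wrist")[:,:,::-1].copy();s=ctrl.get_state()
print(s["eef_pos"],s["tcp_rot"],np.degrees(s["qpos"]),s["contact_force"])
import pickle;pickle.dump(c,open("w1.pkl","wb"))
cv2.imwrite("pics/w1.png",im)
print(proj(c,[.518,.2745,.2]),proj(c,[.518,.2745,.123]))
```

```text
[0.51447734 0.29884186 0.30038234] [ 0.98608834  0.16588096 -0.00361497 -0.01001082] [19.91355916  4.36574246 98.86514509  1.23476667 76.97316781 90.5351594 ] [-1.51412246  0.47779581  0.29443373]
(np.float64(308.64810733439003), np.float64(226.2701352338701)) (np.float64(303.4378993969095), np.float64(198.6362758108404))
```

View pics/w1.png

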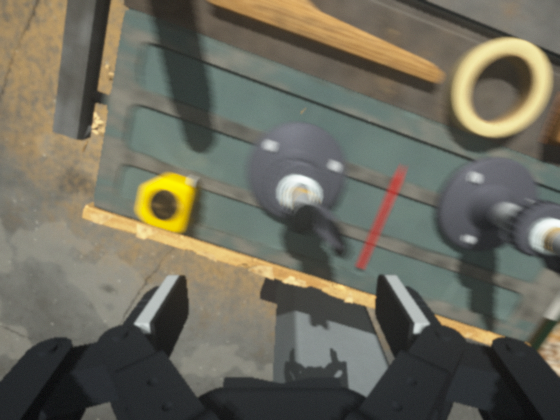

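The wrist view shows the support's collar at about (300,192) with the lever going to the lower right (330,240), which agrees with the projection (303,199). The arm had not quite settled. Next I turn the jaws to about +32°, centred over the post.

>>> {"api": "apply_moves", "payload": {
  "moves": [
    [[-0.0046,0.024,0,0,0,0,-1],[0,0,0,0,0,-8.5,-1],[0,0,0,0,0,-8.5,-1],[0,0,0,0,0,-8.5,-1],[0,0,0,0,0,-8.5,-1],[0,0,0,0,0,-8.5,-1],[0,0,0,0,0,-8.5,-1],[0,0,0,0,0,-8.5,-1],[0,0,0,0,0,-8.5,-1],[0,0,0,0,0,-8.5,-1],[0,0,0,0,0,-8.5,-1],[0,0,0,0,0,-8.5,-1]]
  ]
}}

```text
time: 3.55
eef_pos: [0.5132, 0.277, 0.2906]
tcp_rot: [0.545, 0.839, -0.001, -0.015]
contact_force: [0.1, -0.0, -0.7]
opening: 0.999
```

```bash
cat > err.py <<'E'
import sys
from plant import ctrl
from h import *
from scipy.spatial.transform import Rotation as R
def err(x,y,z,jaw):
    s=ctrl.get_state();r=R.from_quat(s["tcp_rot"]);t=np.radians(jaw+90)
    T=R.from_matrix(np.array([[np.cos(t),np.sin(t),0],[np.sin(t),-np.cos(t),0],[0,0,-1]]))
    Y=r.as_matrix()[:,1];np.set_printoptions(suppress=True,precision=4)
    print("t",s["time"],"pos",s["eef_pos"],"jaw",np.degrees(np.arctan2(Y[1],Y[0])),"q6",np.degrees(s["qpos"][5]),"q1",np.degrees(s["qpos"][0]))
    print("F",s["contact_force"],"M",s["wrist_torque"],"open",s["opening"])
    print("shift",r.inv().apply(np.array([x,y,z])-s["eef_pos"]),"rot",np.degrees((r.inv()*T).as_rotvec()))
if __name__=="__main__":err(*map(float,sys.argv[1:5]))
E
python3 err.py .518 .2745 .30 30
```

```text
t 3.55 pos [0.5132 0.277  0.2906] jaw 24.004690375509732 q6 -6.371590341532246 q1 17.914432942060337
F [ 0.1208 -0.0229 -0.6543] M [ 0.0203 -0.0445  0.0125] open 0.9993262159526632
shift [-0.0041  0.0032 -0.0095] rot [-0.954  -1.3731 -6.0067]
```

>>> {"api": "apply_moves", "payload": {
  "moves": [
    [[-0.004,0.003,0,-1,-1.4,-6,-1],[0,0,0.03,0,0,0,-1],[0,0,0.03,0,0,0,-1],[0,0,0.03,0,0,0,-1],[0,0,0.03,0,0,0,-1],[0,0,0.0,0,0,0,-1]]
  ]
}}

```text
time: 4.15
eef_pos: [0.5171, 0.2738, 0.1657]
tcp_rot: [0.497, 0.868, -0.0, 0.001]
contact_force: [-0.4, -0.8, -0.2]
opening: 0.999
```

```bash
python3 err.py .518 .2745 .16 30
```

```text
t 4.15 pos [0.5171 0.2738 0.1657] jaw 30.427021529464163 q6 -12.39761010694682 q1 17.99436588584366
F [-0.4092 -0.7954 -0.2343] M [-0.0092  0.0492 -0.0146] open 0.9990539007219241
shift [0.0002 0.0012 0.0057] rot [0.0248 0.0749 0.427 ]
```

>>> {"api": "apply_moves", "payload": {
  "moves": [
    [[0,0.001,0.006,0,0,0,-1],[0,0,0,0,0,-7,-1],[0,0,0,0,0,-7,-1],[0,0,0,0,0,-7,-1],[0,0,0,0,0,-7,-1],[0,0,0,0,0,-7,-1],[0,0,0,0,0,-7,-1]]
  ]
}}

```text
time: 4.85
eef_pos: [0.5113, 0.2752, 0.1615]
tcp_rot: [0.141, 0.99, -0.002, -0.01]
contact_force: [-6.1, -4.2, 0.0]
opening: 1.0
```

```bash
python3 err.py .518 .2745 .16 100
```

```text
t 4.85 pos [0.5113 0.2752 0.1615] jaw 73.7776140416956 q6 -55.80579501107064 q1 18.14221814053705
F [-6.1102 -4.2476  0.0045] M [-0.5032  0.8907 -0.2521] open 0.9996599675094012
shift [-0.0067  0.0013  0.0013] rot [ -0.0947  -1.1934 -26.225 ]
```

>>> {"api": "apply_moves", "payload": {
  "moves": [
    [[-0.005,0.001,0.001,0,-1,-5,-1],[-0.003,0,0,0,0,-6,-1],[-0.002,0,0,0,0,-6,-1],[-0.002,0,0,0,0,-6,-1],[-0.001,0,0,0,0,-3,-1]]
  ]
}}

```text
time: 5.35
eef_pos: [0.518, 0.2716, 0.1618]
tcp_rot: [-0.094, 0.995, -0.005, -0.012]
contact_force: [-1.6, -0.9, -1.2]
opening: 1.0
```

```bash
python3 err.py .518 .2745 .16 100
python3 - <<'E'
from plant import ctrl
from h import *
a=ctrl.read_camera("top")[:,:,::-1];w=ctrl.read_camera("wrist")[:,:,::-1]
z=cv2.resize(a[153:273,142:262],(420,420),interpolation=cv2.INTER_CUBIC)
cv2.imwrite("pics/o1.png",np.hstack([z,w[:,90:470]]))
E
```

```text
t 5.35 pos [0.518  0.2716 0.1618] jaw 100.78953997539773 q6 -82.7974008597922 q1 17.84572427753836
F [-1.6023 -0.9    -1.1691] M [-0.025   0.308  -0.1043] open 1.000196579290688
shift [-0.0005  0.0029  0.0018] rot [-0.4722 -1.4479  0.7836]
```

View pics/o1.png

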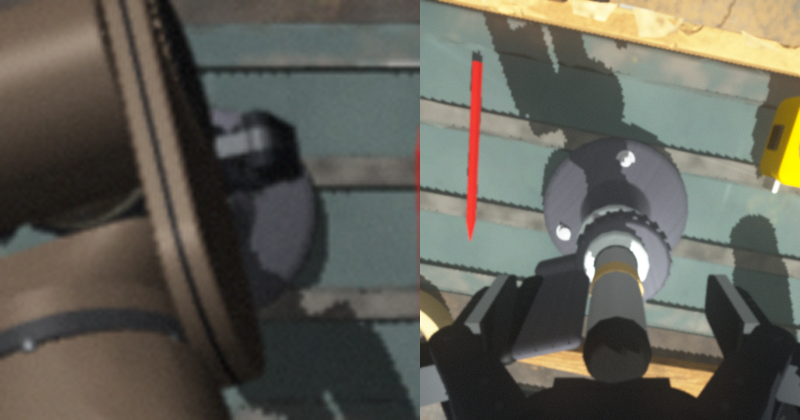

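Run:
```python
from plant import ctrl
from h import *
c=ctrl.get_calibration("wrist")
for n,u,v,z in(("outer",508,358,.177),("inner",582,344,.177),("tip",617,350,.2)):print(n,onz(c,u-330,v,z))
for a in(-116+57.3,-116+45,-116+30):
    t=np.radians(a);k=np.radians(-116);L=np.array([.518,.2745])-.005*np.array([np.cos(k),np.sin(k)])
    for r in(.025,.06):
        u,v=proj(c,[*(L+r*np.array([np.cos(t),np.sin(t)])),.177]);print(a,r,u+330,v)
```

```text
outer [0.54532838 0.23361217 0.177     ]
inner [0.53272829 0.26265872 0.177     ]
tip [0.51451219 0.27350039 0.2       ]
-58.7 0.025 569.6358160745344 342.94026606483146
-58.7 0.06 492.63636028973326 367.56024721095577
-71 0.025 565.8131494734491 332.02225251786103
-71 0.06 481.5402089218136 342.3560258253792
-86 0.025 564.8833179880614 317.94553616318694
-86 0.06 476.3606152949734 308.70705421413027
```

Wrist view: the paddle lies against the left finger, with its top edge running from about (582,344) to (508,358). That puts the lever near −61…−66°, almost fully open, so I push on to the stop.

>>> {"api": "apply_moves", "payload": {
  "moves": [
    [[0,0.003,0,0,-1,-4,-1],[0,0,0,0,0,-4,-1],[0,0,0,0,0,-4,-1],[0,0,0,0,0,-4,-1]]
  ]
}}

```text
time: 5.85
eef_pos: [0.51, 0.2687, 0.1629]
tcp_rot: [-0.23, 0.973, -0.009, -0.018]
contact_force: [-9.1, -8.2, 3.0]
opening: 0.998
```

```bash
python3 err.py .518 .2745 .16 100
```

```text
t 5.85 pos [0.51   0.2687 0.1629] jaw 116.55541393470483 q6 -98.06283833553073 q1 18.052673242379427
F [-9.0735 -8.2349  2.9964] M [-1.3339  1.2186 -0.5841] open 0.9980653835307132
shift [-0.0099  0.0017  0.0025] rot [-0.8659 -2.2029 16.5423]
```

>>> {"api": "apply_moves", "payload": {
  "moves": [
    [[0,0,-0.003,0,0,8.5,-1],[0,0,0,0,0,8.5,-1],[0,0,0,0,0,8.5,-1],[0,0,0,0,0,8.5,-1],[0,0,0,0,0,8.5,-1],[0,0,0,0,0,8.5,-1],[0,0,0,0,0,8.5,-1],[0,0,0,0,0,8.5,-1],[0,0,0,0,0,8.5,-1],[0,0,0,0,0,8.5,-1],[0,0,0,0,0,8.5,-1],[0,0,0,0,0,8.5,-1]]
  ]
}}

```text
time: 7.05
eef_pos: [0.5216, 0.2726, 0.1862]
tcp_rot: [0.622, 0.783, -0.004, 0.007]
contact_force: [0.4, 0.9, 0.1]
opening: 1.0
```

```bash
python3 err.py .518 .2745 .172 5
python3 - <<'E'
from plant import ctrl
from h import *
w=ctrl.read_camera("wrist")[:,:,::-1];c=ctrl.get_calibration("wrist")
cv2.imwrite("pics/o2.png",w)
for z in(.123,.144,.2,.208):print(z,proj(c,[.518,.2745,z]))
E
```

```text
t 7.05 pos [0.5216 0.2726 0.1862] jaw 13.12099376359598 q6 5.382732788354513 q1 18.082777804284486
F [0.4021 0.9137 0.1177] M [-0.0156  0.0296 -0.0352] open 1.000260747522379
shift [ 0.0028 -0.0031  0.0141] rot [0.1532 0.8873 8.1201]
0.123 (np.float64(276.1331893566857), np.float64(237.0276780817058))
0.144 (np.float64(275.6518197888306), np.float64(251.5036787198426))
0.2 (np.float64(273.64452858169057), np.float64(311.86800321372806))
0.208 (np.float64(273.2150516255384), np.float64(324.7834617439084))
```

View pics/o2.png

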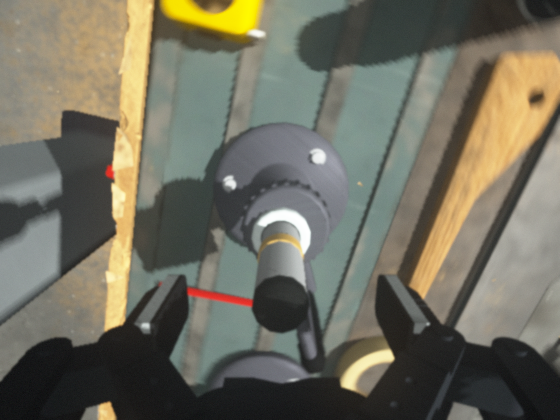

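The wrist view shows the tip top at about (281,302), the collar at (281,231), and the paddle swung to (312,330), clear of both fingers. I compute the axis and lever angle from these.

Run:
```python
from plant import ctrl
from h import *
c=ctrl.get_calibration("wrist")
for n,u,v,z in(("collar",281,231,.123),("tip",281,303,.2),("outer",314,366,.177),("inner",308,290,.177),("tapelow",280,243,.144)):print(n,onz(c,u,v,z))
```

```text
collar [0.52006251 0.279108   0.123     ]
tip [0.51994676 0.27915877 0.2       ]
outer [0.54835928 0.23096525 0.177     ]
inner [0.53422245 0.27376177 0.177     ]
tapelow [0.51923407 0.28011445 0.144     ]
```

>>> {"api": "apply_moves", "payload": {
  "moves": [
    [[0,0,0,0,0,8,-1],[0,0,0,0,0.9,5,-1]]
  ]
}}

```text
time: 7.3
eef_pos: [0.5234, 0.2736, 0.1894]
tcp_rot: [0.709, 0.705, 0.005, 0.003]
contact_force: [-0.9, -0.2, -0.2]
opening: 0.998
```

```bash
python3 err.py .519 .2775 .172 0
```

```text
t 7.3 pos [0.5234 0.2736 0.1894] jaw -0.31831221877111643 q6 18.08727771301402 q1 17.766068735462618
F [-0.9323 -0.1887 -0.1769] M [-0.0297 -0.028  -0.005 ] open 0.9975474117289188
shift [ 0.0038 -0.0046  0.0174] rot [ 0.6085 -0.1881 -0.3173]
```

>>> {"api": "apply_moves", "payload": {
  "moves": [
    [[0.004,-0.0045,0.014,0.6,0,0,-1],[0,0,0,0,0,0,1],[0,0,0,0,0,0,1],[0,0,0,0,0,0,1],[0,0,0,0,0,0,1],[0,0,0,0,0,0,1],[0,0,0,0,0,0,1],[0,0,0,0,0,0,1],[0,0,0,0,0,0,1]]
  ],
  "force": 40
}}

```text
time: 8.2
eef_pos: [0.5205, 0.2787, 0.1766]
tcp_rot: [0.706, 0.708, 0.003, -0.0]
contact_force: [0.5, 0.8, 0.0]
opening: 0.27
```

```bash
python3 err.py .519 .2775 .172 0
python3 - <<'E'
from plant import ctrl
from h import *
import pickle
w=ctrl.read_camera("wrist")[:,:,::-1];c=ctrl.get_calibration("wrist");pickle.dump(c,open("w3.pkl","wb"))
cv2.imwrite("pics/g1f.png",w)
s=ctrl.read_camera("scene")[:,:,::-1]; cv2.imwrite("pics/g1s.png",s)
z=cv2.resize(s[195:275,180:260],(420,420),interpolation=cv2.INTER_CUBIC)
z2=cv2.resize(w[190:330,210:350],(380,420)) if 0 else cv2.resize(w[180:320,217:344],(380,420),interpolation=cv2.INTER_CUBIC)
cv2.imwrite("pics/g1.png",np.hstack([z,z2]))
E
```

```text
t 8.2 pos [0.5205 0.2787 0.1766] jaw 0.19161946752797346 q6 17.984515743431146 q1 18.260641709189613
F [0.5117 0.7767 0.0135] M [0.0257 0.0147 0.023 ] open 0.2700589873526262
shift [-0.0012 -0.0015  0.0046] rot [ 0.2609 -0.2649  0.1922]
```

View pics/g1.png

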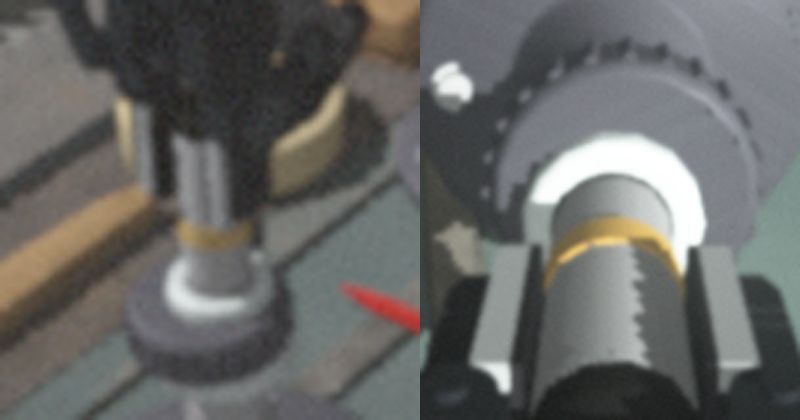

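```bash
cat > ht.py <<'E'
from h import *
from scipy.optimize import brentq
def ht(c,v,ax=(.5195,.2775)):
    C=np.array(c["cam_to_world"])[:2,3]-ax;n=C/np.linalg.norm(C);p=np.array(ax)+.012*n
    return brentq(lambda z:proj(c,[*p,z])[1]-v,.05,.25)
E
python3 - <<'E'
from plant import ctrl
from ht import *
import pickle
w=pickle.load(open("w3.pkl","rb"));s=ctrl.get_calibration("scene")
print("scene tape",ht(s,242.0),"coll",ht(s,250.8));print("wrist tape",ht(w,252.7),"coll",ht(w,238.3))
# refined edges along the centre column, gold = saturation
for f,u0,v0,v1 in(("pics/g1s.png",220,234,256),("pics/g1f.png",280,232,266)):
    h=cv2.imread(f)[v0:v1,u0-1:u0+2].mean(1)
    print(f);print([(v0+i,int(x[2]-x[0]),int(x.mean())) for i,x in enumerate(h)])
E
```

```text
scene tape 0.14810183299899476 coll 0.12790696917186373
wrist tape 0.15203932020909122 coll 0.1326010628579237
pics/g1s.png
[(234, -1, 119), (235, -2, 120), (236, -2, 119), (237, 2, 121), (238, 22, 118), (239, 42, 108), (240, 50, 101), (241, 47, 99), (242, 29, 105), (243, 9, 108), (244, -1, 109), (245, 0, 111), (246, -1, 112), (247, -1, 112), (248, 0, 112), (249, -1, 111), (250, -1, 112), (251, -3, 141), (252, -4, 191), (253, -6, 207), (254, -5, 186), (255, -4, 147)]
pics/g1f.png
[(232, -1, 253), (233, -1, 253), (234, -1, 253), (235, -1, 252), (236, -2, 248), (237, -6, 208), (238, -3, 137), (239, -3, 133), (240, -3, 147), (241, -4, 151), (242, -2, 150), (243, -3, 152), (244, -1, 152), (245, -3, 152), (246, -3, 152), (247, -2, 152), (248, -2, 151), (249, -1, 151), (250, 0, 144), (251, 16, 133), (252, 50, 135), (253, 75, 140), (254, 85, 141), (255, 87, 140), (256, 87, 142), (257, 89, 143), (258, 100, 156), (259, 113, 182), (260, 101, 195), (261, 64, 185), (262, 18, 162), (263, 0, 153), (264, -1, 153), (265, -2, 153)]
```

Tape-to-collar is about 20 mm in both views, and the post did not spring up. I'll press a little and read the force to tell whether it is free.

>>> {"api": "apply_moves", "payload": {
  "moves": [
    [[0,0,0.005,0,0,0,1],[0,0,0.005,0,0,0,1]]
  ]
}}

```text
time: 8.5
eef_pos: [0.5215, 0.2789, 0.1752]
tcp_rot: [0.706, 0.708, 0.003, 0.0]
contact_force: [-6.3, -4.8, 17.2]
opening: 0.269
```

```bash
cat > edges.py <<'E'
import sys
from plant import ctrl
from ht import *
def cross(a,i0,lev):  # sub-pixel rising crossing
    for i in range(i0,len(a)-1):
        if a[i]<lev<=a[i+1]: return i+(lev-a[i])/(a[i+1]-a[i])
from err import err
err(.5195,.278,.17,0)
for n in("wrist","scene"):
    c=ctrl.get_calibration(n);im=ctrl.read_camera(n)[:,:,::-1]
    cv2.imwrite(f"pics/{sys.argv[1]}_{n}.png",im)
    v0,v1,u=(215,290,280) if n=="wrist" else (225,262,220)
    if len(sys.argv)>2 and n=="wrist":u=int(sys.argv[2])
    h=im[v0:v1,u-1:u+2].astype(float).mean(1)
    print(n,[(v0+i,int(x[2]-x[0]),int(x.mean())) for i,x in enumerate(h) if x[2]-x[0]>12 or x.mean()>170 or abs(h[min(i+1,len(h)-1)].mean()-x.mean())>20])
    print("   z per v:",[(v,round(ht(c,v)*1000,1)) for v in ((236,240,244,248,252) if n=="wrist" else (242,244,246,248,250,252))])
E
python3 edges.py p1
```

```text
t 8.5 pos [0.5215 0.2789 0.1752] jaw 0.22347086640773767 q6 17.995879172910513 q1 18.273733131023594
F [-6.3252 -4.8452 17.1783] M [-0.6914  1.6739  0.0647] open 0.26939405308399755
shift [-0.0009 -0.002   0.0052] rot [ 0.2371 -0.1926  0.2239]
wrist [(224, -8, 148), (225, -7, 174), (226, -6, 198), (227, -7, 222), (228, -3, 243), (229, -1, 252), (230, 0, 253), (231, -1, 254), (232, 0, 254), (233, 0, 253), (234, -1, 253), (235, -1, 253), (236, -1, 253), (237, -2, 248), (238, -7, 214), (252, 38, 157), (253, 71, 153), (254, 89, 149), (255, 93, 148), (256, 93, 148), (257, 95, 147), (258, 98, 152), (259, 109, 172), (260, 104, 193), (261, 74, 192), (262, 27, 174)]
   z per v: [(236, 127.2), (240, 133.3), (244, 139.0), (248, 144.3), (252, 149.3)]
scene [(239, 31, 114), (240, 46, 105), (241, 52, 100), (242, 41, 104), (243, 19, 105), (250, -1, 109), (251, -2, 141), (252, -5, 192), (253, -4, 206), (254, -5, 186), (255, -4, 146)]
   z per v: [(242, 148.1), (244, 143.6), (246, 139.0), (248, 134.4), (250, 129.8), (252, 125.1)]
```

Run:
```python
from h import *
w=cv2.imread("pics/p1_wrist.png");o=cv2.imread("pics/o2.png")
z=lambda im:cv2.resize(im[220:400,220:380],(400,450),interpolation=cv2.INTER_CUBIC)
cv2.imwrite("pics/cmp.png",np.hstack([z(o),z(w)]))
```

```text
(no output)
```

View pics/cmp.png

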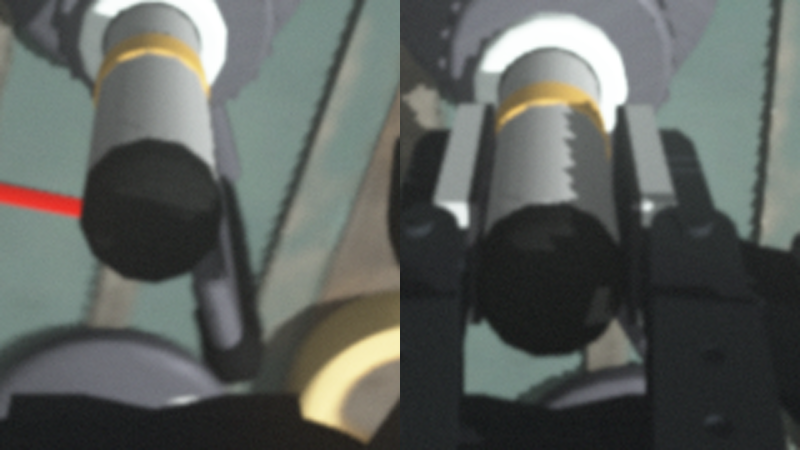

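Run:
```python
from plant import ctrl
from h import *
from scipy.spatial.transform import Rotation as R
import pickle
# o2 calibration: rebuild from w3 camera-in-tool and o2 tool pose
w=pickle.load(open("w3.pkl","rb"));T3=np.eye(4);T3[:3,:3]=R.from_quat([.706,.708,.003,0]).as_matrix();T3[:3,3]=[.5205,.2787,.1766]
X=np.linalg.inv(T3)@np.array(w["cam_to_world"])
T=np.eye(4);T[:3,:3]=R.from_quat([.622,.783,-.004,.007]).as_matrix();T[:3,3]=[.5216,.2726,.1862]
c=dict(camera_matrix=w["camera_matrix"],cam_to_world=T@X)
print(proj(c,[.518,.2745,.2]),"should be 273.6,311.9")
ax=np.array([.520,.279])
for k0 in(-116,):
  k=np.radians(k0);L=ax-.005*np.array([np.cos(k),np.sin(k)])
  for q in(.4,.6,.8,.9,1.0):
    f=lambda r:[round(x,1) for x in proj(c,[*(L+r*np.array([np.cos(k+q),np.sin(k+q)])),.177])]
    print(q,"web35",f(.035),"end60",f(.06),"in",f(.025))
# closed angle from top0 again with wrist axis; twin's too
ct=ctrl.get_calibration("top")
print(onz(ct,162+265/5,173+235/5,.177)[:2],onz(ct,162+185/5,173+195/5,.177)[:2])
print("twin",onz(ct,282+(755-400)/5,154+225/5,.177)[:2],onz(ct,282+(690-400)/5,154+185/5,.177)[:2])
```

```text
(np.float64(274.51558555456245), np.float64(312.17925874453533)) should be 273.6,311.9
0.4 web35 [np.float64(268.3), np.float64(328.5)] end60 [np.float64(255.4), np.float64(367.4)] in [np.float64(273.8), np.float64(311.8)]
0.6 web35 [np.float64(282.3), np.float64(330.6)] end60 [np.float64(278.3), np.float64(370.7)] in [np.float64(284.0), np.float64(313.4)]
0.8 web35 [np.float64(296.5), np.float64(330.3)] end60 [np.float64(301.5), np.float64(370.3)] in [np.float64(294.4), np.float64(313.2)]
0.9 web35 [np.float64(303.6), np.float64(329.3)] end60 [np.float64(313.0), np.float64(368.7)] in [np.float64(299.5), np.float64(312.4)]
1.0 web35 [np.float64(310.5), np.float64(327.7)] end60 [np.float64(324.4), np.float64(366.3)] in [np.float64(304.6), np.float64(311.3)]
[0.49346857 0.22483526] [0.50731816 0.25213313]
twin [ 0.52796388 -0.01118428] [0.54192323 0.01086838]
```

Lever geometry puts it at about 0.9 rad, which is released, so I press on and watch the force.

>>> {"api": "apply_moves", "payload": {
  "moves": [
    [[-0.001,-0.002,0.006,0,0,0,1],[0,0,0.006,0,0,0,1]]
  ]
}}

```text
time: 8.8
eef_pos: [0.5216, 0.279, 0.175]
tcp_rot: [0.705, 0.709, 0.004, 0.001]
contact_force: [-10.7, -4.1, 23.1]
opening: 0.27
```

```bash
python3 edges.py p2
```

```text
t 8.8 pos [0.5216 0.279  0.175 ] jaw 0.28059839125338326 q6 17.921244170216273 q1 18.265952599145464
F [-10.6696  -4.0555  23.1141] M [-0.8114  2.5549  0.0168] open 0.2696158736866965
shift [-0.001  -0.0021  0.005 ] rot [ 0.4218 -0.2714  0.2816]
wrist [(224, -8, 141), (225, -8, 167), (226, -8, 193), (227, -7, 219), (228, -3, 240), (229, -1, 250), (230, -1, 253), (231, -1, 254), (232, -1, 254), (233, 0, 254), (234, -1, 253), (235, -1, 253), (236, -1, 253), (237, -2, 250), (238, -5, 227), (239, -5, 161), (252, 31, 159), (253, 65, 155), (254, 87, 150), (255, 94, 150), (256, 95, 149), (257, 95, 149), (258, 97, 153), (259, 111, 171), (260, 103, 192), (261, 75, 194), (262, 31, 178)]
   z per v: [(236, 126.9), (240, 132.9), (244, 138.6), (248, 144.0), (252, 149.0)]
scene [(239, 28, 118), (240, 48, 105), (241, 52, 101), (242, 43, 103), (243, 21, 105), (250, -2, 112), (251, -4, 142), (252, -5, 193), (253, -5, 207), (254, -5, 186), (255, -6, 146)]
   z per v: [(242, 148.1), (244, 143.6), (246, 139.0), (248, 134.4), (250, 129.8), (252, 125.1)]
```

Run:
```python
from plant import ctrl
from h import *
import pickle
w1=pickle.load(open("w1.pkl","rb"));c=ctrl.get_calibration("wrist")
def f(c,ax,deg,r):
    k=np.radians(-116);t=np.radians(deg);L=np.array(ax)-.005*np.array([np.cos(k),np.sin(k)])
    return [round(float(x)) for x in proj(c,[*(L+r*np.array([np.cos(t),np.sin(t)])),.177])]
for d in(-130,-116,-100):print("w1",d,f(w1,(.518,.2745),d,.03),f(w1,(.518,.2745),d,.06))
for d in(-100,-85,-70,-63,-58):print("now",d,f(c,(.520,.279),d,.03),f(c,(.520,.279),d,.05),f(c,(.520,.279),d,.06))
print("tip",proj(c,[.52,.279,.2]),proj(c,[.52,.279,.123]))
a=cv2.imread("pics/w1.png")[150:290,230:390];b=cv2.imread("pics/p2_wrist.png")[260:400,230:390]
cv2.imwrite("pics/cmp2.png",cv2.resize(np.hstack([a,b]),(800,350),interpolation=cv2.INTER_CUBIC))
```

```text
w1 -130 [321, 242] [338, 270]
w1 -116 [328, 237] [352, 260]
w1 -100 [334, 229] [365, 246]
now -100 [272, 348] [265, 383] [262, 399]
now -85 [289, 349] [292, 383] [294, 400]
now -70 [306, 346] [319, 379] [325, 394]
now -63 [313, 343] [331, 375] [340, 389]
now -58 [318, 341] [339, 371] [349, 385]
tip (np.float64(278.56326086229296), np.float64(335.40830846382266)) (np.float64(278.6915306576828), np.float64(250.03287952883142))
```

View pics/cmp2.png

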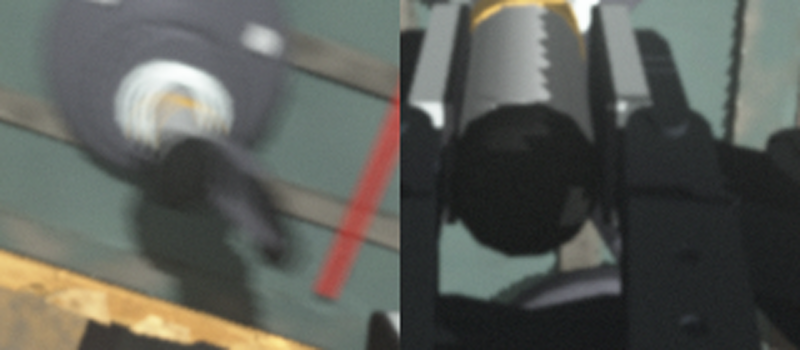

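Lever still reads about −65°, i.e. about 0.9 rad, so I suspect sideways jamming. I relax the load, then twist the post a little and read the moment.

>>> {"api": "apply_moves", "payload": {
  "moves": [
    [[0,0,-0.001,0,0,0,1],[0,0,0,0,0,-4,1],[0,0,0,0,0,-4,1]]
  ]
}}

```text
time: 9.2
eef_pos: [0.5194, 0.2789, 0.1754]
tcp_rot: [0.653, 0.757, 0.003, -0.001]
contact_force: [-4.0, -0.4, 3.4]
opening: 0.273
```

```bash
python3 err.py .5205 .2787 .17 10
```

```text
t 9.2 pos [0.5194 0.2789 0.1754] jaw 8.48487009054898 q6 9.701318563939966 q1 18.292665410385514
F [-3.9574 -0.3552  3.4295] M [-0.0971  0.3866 -0.2531] open 0.2733462538692012
shift [-0.0004  0.001   0.0054] rot [ 0.1705 -0.2448 -1.5148]
```

>>> {"api": "apply_moves", "payload": {
  "moves": [
    [[0,0,-0.003,0,0,0,1],[0,0,-0.003,0,0,0,1]]
  ]
}}

```text
time: 9.4
eef_pos: [0.519, 0.2786, 0.1758]
tcp_rot: [0.654, 0.757, 0.003, -0.0]
contact_force: [6.5, 3.6, -13.8]
opening: 0.271
```

```bash
python3 edges.py p3
```

```text
t 9.4 pos [0.519  0.2786 0.1758] jaw 8.334934282861349 q6 9.832836427160368 q1 18.279286937723583
F [  6.5478   3.6056 -13.8147] M [ 0.4892 -1.2988 -0.0811] open 0.2713839788664219
shift [-0.0007  0.0004  0.0058] rot [ 0.2126 -0.2852  8.3355]
wrist [(226, -7, 179), (227, -7, 210), (228, -4, 238), (229, -2, 249), (230, -1, 253), (231, -1, 253), (232, -1, 253), (233, -1, 253), (234, -1, 253), (235, -1, 253), (236, -1, 252), (237, -2, 246), (238, -7, 198), (252, 32, 119), (253, 55, 118), (254, 64, 119), (255, 67, 118), (256, 68, 118), (257, 69, 119), (258, 74, 125), (259, 87, 141), (260, 84, 148), (261, 50, 142), (262, 15, 131)]
   z per v: [(236, 128.2), (240, 134.3), (244, 139.9), (248, 145.3), (252, 150.3)]
scene [(238, 13, 106), (239, 35, 106), (240, 49, 100), (241, 51, 100), (242, 40, 102), (243, 16, 106), (250, -1, 112), (251, -3, 144), (252, -5, 193), (253, -6, 207), (254, -4, 186), (255, -3, 147)]
   z per v: [(242, 148.1), (244, 143.6), (246, 139.0), (248, 134.4), (250, 129.8), (252, 125.1)]
```

The post resists both up and down, so the clamp may still be biting. I'll release, push the lever again to the stop with more force, and recheck.

>>> {"api": "apply_moves", "payload": {
  "moves": [
    [[0,0,0,0,0,0,-1],[0,0,0,0,0,0,-1],[0,0,0,0,0,0,-1],[0,0,0,0,0,0,-1],[0,0,0,0,0,0,-1],[0,0,0,0,0,0,-1],[0,0,0.006,0,0,-8,-1],[0,0,0.006,0,0,-8,-1],[0,0,0.002,0,0,-8,-1],[0,0,0,0,0,-8,-1],[0,0,0,0,0,-8,-1],[0,0,0,0,0,-8,-1]]
  ]
}}

```text
time: 10.7
eef_pos: [0.5205, 0.2792, 0.1651]
tcp_rot: [0.275, 0.961, 0.004, 0.003]
contact_force: [-0.1, 0.3, 0.1]
opening: 1.002
```

```bash
python3 edges.py p4;python3 err.py .5205 .2787 .16 90
```

```text
t 10.7 pos [0.5205 0.2792 0.1651] jaw 58.04249482331429 q6 -39.85758354399827 q1 18.289200745627596
F [-0.0919  0.3102  0.0843] M [-0.0293  0.0118  0.034 ] open 1.0019185273172366
shift [ 0.0002 -0.0015 -0.0049] rot [ 0.5608 -0.1078 58.0413]
wrist [(227, -5, 88), (230, -6, 134), (231, -5, 156), (232, -7, 191), (233, -6, 227), (234, -3, 245), (235, -1, 251), (236, 0, 253), (237, 0, 253), (238, 0, 254), (239, 0, 254), (240, 0, 253), (241, -2, 249), (242, -5, 215), (243, -4, 136), (258, 27, 105), (259, 43, 103), (260, 49, 102), (261, 51, 101), (262, 51, 101), (263, 50, 103), (264, 55, 108), (265, 80, 131), (266, 109, 173), (267, 105, 188), (268, 80, 167), (269, 31, 133)]
   z per v: [(236, 121.3), (240, 127.1), (244, 132.6), (248, 137.7), (252, 142.6)]
scene [(238, 15, 116), (239, 34, 110), (240, 49, 104), (241, 51, 101), (242, 43, 102), (243, 17, 108), (250, 0, 112), (251, -3, 142), (252, -5, 191), (253, -5, 201), (254, -5, 173), (255, -2, 138), (256, -2, 112), (257, -3, 87)]
   z per v: [(242, 148.1), (244, 143.6), (246, 139.0), (248, 134.4), (250, 129.8), (252, 125.1)]
t 10.8 pos [0.5206 0.2792 0.1651] jaw 57.693955599334096 q6 -39.505245353591164 q1 18.29252325671176
F [ 0.1702  0.2405 -0.2649] M [-0.0273 -0.0216  0.0404] open 1.0005697684730859
shift [-0.0002 -0.0005  0.0051] rot [  0.463    0.3157 -32.3066]
```

Now push stepwise, with the centre biased toward the push direction to hold it against the reaction.

>>> {"api": "apply_moves", "payload": {
  "moves": [
    [[0,0,0.005,0,0,-8,-1],[0,0,0,0,0,-8,-1],[0,0,0,0,0,-8,-1],[0,0,0,0,0,-8,-1],[-0.003,0,0,0,0,-5,-1]]
  ]
}}

```text
time: 11.3
eef_pos: [0.5237, 0.2794, 0.1609]
tcp_rot: [-0.045, 0.999, 0.003, 0.004]
contact_force: [1.6, -0.2, -0.5]
opening: 1.001
```

```bash
python3 err.py .5205 .2787 .16 100
```

```text
t 11.3 pos [0.5237 0.2794 0.1609] jaw 95.104276565497 q6 -76.99526327607884 q1 18.21577116295792
F [ 1.5531 -0.1589 -0.5448] M [-0.082  -0.0163 -0.0184] open 1.0014314952657546
shift [ 0.0033 -0.0005  0.0009] rot [ 0.3081  0.5342 -4.8972]
```

>>> {"api": "apply_moves", "payload": {
  "moves": [
    [[-0.006,0,0.001,0,0,-7,-1],[-0.008,0,0,0,0,-8,-1],[-0.01,0,0,0,0,-8,-1]]
  ]
}}

```text
time: 11.6
eef_pos: [0.5098, 0.2714, 0.1616]
tcp_rot: [-0.233, 0.971, -0.008, -0.062]
contact_force: [-53.1, -29.8, 40.7]
opening: 1.0
```

```bash
python3 edges.py p5;  python3 err.py .5205 .2787 .16 100
```

```text
t 11.6 pos [0.5098 0.2714 0.1616] jaw 116.92963978510295 q6 -98.72253702533419 q1 18.10703761117473
F [-53.0882 -29.7942  40.6726] M [-6.0291  7.0295 -2.7548] open 0.9998026927917892
shift [-0.0105  0.0016 -0.0098] rot [ -6.8076  -5.2499 116.7992]
wrist [(232, -6, 121), (233, -5, 97), (263, -4, 133), (278, 23, 92), (279, 34, 92), (280, 42, 89), (281, 44, 90), (282, 46, 89), (283, 48, 91), (284, 49, 96), (285, 48, 99), (286, 38, 101), (287, 25, 100)]
   z per v: [(236, 54.9), (240, 66.5), (244, 77.1), (248, 86.8), (252, 95.7)]
scene [(233, 0, 54), (249, -1, 52), (250, -1, 81), (251, -4, 143), (252, -5, 194), (253, -5, 207), (254, -4, 185), (255, -4, 147)]
   z per v: [(242, 148.1), (244, 143.6), (246, 139.0), (248, 134.4), (250, 129.8), (252, 125.1)]
t 11.7 pos [0.5099 0.2714 0.1616] jaw 116.71794613845981 q6 -98.54725567646446 q1 18.085398692721505
F [-52.1113 -24.6983  38.0019] M [-5.156   6.8543 -2.6346] open 0.9993695395119422
shift [-0.0128  0.0018  0.    ] rot [-0.2733 -7.172  16.744 ]
```

That was a hard stop (about 60 N), so the lever is definitely fully open. Back off and see whether the post rises.

>>> {"api": "apply_moves", "payload": {
  "moves": [
    [[0.008,0,0,0,0,5,-1],[0.002,0,-0.002,0,-3,8,-1],[0,0,0,-0.5,-3,8,-1],[0,0,0,0,0,8,-1],[0,0,0,0,0,8,-1],[0,0,0,0,0,8,-1],[0,0,0,0,0,8,-1]]
  ]
}}

```text
time: 12.4
eef_pos: [0.4968, 0.2652, 0.1678]
tcp_rot: [0.253, 0.967, -0.01, -0.009]
contact_force: [0.0, -0.7, -0.3]
opening: 1.001
```

```bash
python3 edges.py p6;  python3 err.py .5205 .2787 .175 0
```

```text
t 12.4 pos [0.4968 0.2652 0.1678] jaw 60.69098646942451 q6 -42.569537476405195 q1 17.92702412302863
F [ 0.0263 -0.7097 -0.2787] M [-0.0183  0.0212 -0.0355] open 1.000750671634476
shift [-0.0135  0.0222 -0.0029] rot [-1.562   0.0586 60.6793]
wrist []
   z per v: [(236, 85.6), (240, 93.0), (244, 99.9), (248, 106.5), (252, 112.6)]
scene [(238, 13, 118), (239, 33, 113), (240, 51, 102), (241, 53, 101), (242, 43, 102), (243, 18, 107), (250, 0, 111), (251, -3, 143), (252, -5, 194), (253, -5, 209), (254, -5, 186), (255, -4, 146)]
   z per v: [(242, 148.1), (244, 143.6), (246, 139.0), (248, 134.4), (250, 129.8), (252, 125.1)]
t 12.5 pos [0.4969 0.2652 0.1678] jaw 61.095342064694854 q6 -42.97731534131118 q1 17.922471489049514
F [ 0.4269 -0.8388  0.0067] M [ 0.04   -0.0477 -0.0065] open 0.9982507975321121
shift [-0.014   0.0231 -0.0079] rot [-1.5599  0.0562 61.0837]
```

>>> {"api": "apply_moves", "payload": {
  "moves": [
    [[-0.014,0.023,-0.01,-1.5,0,0,-1],[0,0,-0.01,0,0,8.5,-1],[0,0,-0.01,0,0,8.5,-1],[0,0,0,0,0,8.5,-1],[0,0,0,0,0,8.5,-1],[0,0,0,0,0,8.5,-1],[0,0,0,0,0,8.5,-1],[0,0,0,0,0,0,-1]]
  ]
}}

```text
time: 13.3
eef_pos: [0.5216, 0.279, 0.1984]
tcp_rot: [0.646, 0.763, 0.001, -0.007]
contact_force: [0.1, 0.6, 0.1]
opening: 1.0
```

```bash
python3 edges.py p7;python3 - <<'E'
from plant import ctrl
from h import *
c=ctrl.get_calibration("wrist")
def f(ax,deg,r):
    k=np.radians(-118);t=np.radians(deg);L=np.array(ax)-.005*np.array([np.cos(k),np.sin(k)])
    return [round(float(x)) for x in proj(c,[*(L+r*np.array([np.cos(t),np.sin(t)])),.177])]
for d in(-118,-95,-84,-75,-66,-61,-56):print(d,f((.520,.279),d,.03),f((.520,.279),d,.06))
s=cv2.imread("pics/p7_scene.png");w=cv2.imread("pics/p7_wrist.png")
cv2.imwrite("pics/v11.png",np.hstack([cv2.resize(s[190:300,170:280],(400,400),interpolation=cv2.INTER_CUBIC),cv2.resize(w[220:400,210:390],(400,400),interpolation=cv2.INTER_CUBIC)]))
E
```

```text
t 13.3 pos [0.5216 0.279  0.1984] jaw 9.48886022402914 q6 8.263644923410697 q1 18.050479337609932
F [0.1022 0.5557 0.0505] M [ 0.0768 -0.0043 -0.014 ] open 1.000431547071813
shift [-0.001  -0.002   0.0284] rot [-0.4686 -0.5988  9.4864]
wrist [(215, -8, 192), (216, -4, 230), (217, -3, 246), (218, -2, 252), (219, -1, 253), (220, 0, 253), (221, -1, 252), (222, -1, 252), (223, -1, 252), (224, -2, 248), (225, -5, 228), (226, -6, 161), (236, 20, 137), (237, 52, 133), (238, 72, 130), (239, 79, 130), (240, 81, 131), (241, 90, 142), (242, 105, 168), (243, 96, 181), (244, 56, 170), (245, 13, 150), (272, 0, 133), (273, -2, 101)]
   z per v: [(236, 150.2), (240, 156.3), (244, 162.1), (248, 167.6), (252, 172.7)]
scene [(238, 15, 117), (239, 33, 112), (240, 49, 101), (241, 50, 99), (242, 42, 101), (243, 17, 107), (250, -1, 109), (251, -4, 140), (252, -4, 192), (253, -5, 206), (254, -5, 185), (255, -3, 147)]
   z per v: [(242, 148.1), (244, 143.6), (246, 139.0), (248, 134.4), (250, 129.8), (252, 125.1)]
-118 [250, 309] [218, 347]
-95 [271, 318] [258, 363]
-84 [281, 319] [278, 366]
-75 [290, 319] [295, 366]
-66 [299, 318] [312, 363]
-61 [304, 317] [321, 361]
-56 [309, 315] [330, 358]
```

View pics/v11.png

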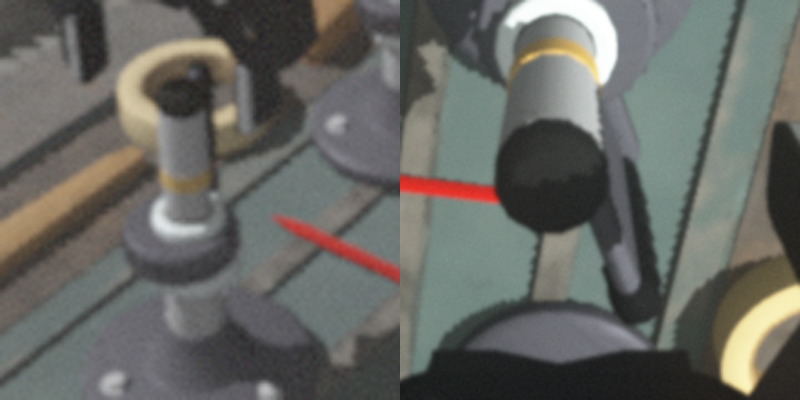

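The paddle end sits at about (314,359), so the lever is at about −65°, i.e. at its open stop, and the post tape is unchanged. The post is simply stuck, so I'll grip harder and press harder, with a small twist to break the friction.

>>> {"api": "apply_moves", "payload": {
  "moves": [
    [[-0.001,-0.002,0.014,0,0,8,-1],[0,0,0.008,0,0,0,-1],[0,0,0,0,0,0,1],[0,0,0,0,0,0,1],[0,0,0,0,0,0,1],[0,0,0,0,0,0,1],[0,0,0,0,0,0,1],[0,0,0,0,0,0,1],[0,0,0,0,0,0,1],[0,0,0,0,0,0,1]]
  ],
  "force": 70
}}

```text
time: 14.4
eef_pos: [0.5206, 0.2783, 0.1773]
tcp_rot: [0.692, 0.722, 0.002, -0.006]
contact_force: [-0.4, -0.2, -0.9]
opening: 0.263
```

```bash
python3 err.py .5205 .2787 .175 0
```

```text
t 14.4 pos [0.5206 0.2783 0.1773] jaw 2.458891939595704 q6 15.227079631996176 q1 18.013987693108625
F [-0.3542 -0.1904 -0.8924] M [-0.0397 -0.0671 -0.0672] open 0.2631050905659821
shift [ 0.0004 -0.0001  0.0023] rot [-0.3374 -0.6094  2.4571]
```

>>> {"api": "apply_moves", "payload": {
  "moves": [
    [[0,0,0.008,0,0,-3,1],[0,0,0.008,0,0,3,1]]
  ]
}}

```text
time: 14.6
eef_pos: [0.522, 0.2785, 0.1724]
tcp_rot: [0.691, 0.723, 0.001, -0.005]
contact_force: [-10.8, -6.3, 27.0]
opening: 0.257
```

```bash
python3 edges.py p8
```

```text
t 14.6 pos [0.522  0.2785 0.1724] jaw 2.612970070761381 q6 15.133779987005173 q1 18.03069629790865
F [-10.8023  -6.303   27.0458] M [-1.0452  2.362   0.0983] open 0.2572592169214266
shift [-0.0004 -0.0025  0.0024] rot [-0.3487 -0.4985  2.6115]
wrist [(225, -8, 146), (226, -7, 172), (227, -7, 194), (228, -8, 219), (229, -4, 241), (230, -2, 251), (231, -1, 253), (232, 0, 254), (233, 0, 254), (234, -1, 253), (235, -1, 253), (236, -1, 253), (237, -1, 253), (238, -2, 250), (239, -5, 227), (240, -5, 160), (250, 37, 154), (251, 70, 150), (252, 88, 147), (253, 91, 147), (254, 92, 148), (255, 93, 148), (256, 97, 156), (257, 107, 176), (258, 92, 192), (259, 54, 185), (260, 14, 168)]
   z per v: [(236, 125.3), (240, 131.4), (244, 137.1), (248, 142.5), (252, 147.6)]
scene [(241, 36, 115), (242, 51, 108), (243, 55, 101), (244, 46, 102), (245, 22, 107), (250, -2, 111), (251, -5, 140), (252, -4, 191), (253, -5, 207), (254, -5, 184), (255, -3, 146)]
   z per v: [(242, 148.1), (244, 143.6), (246, 139.0), (248, 134.4), (250, 129.8), (252, 125.1)]
```

It moved about 5 mm (scene tape row 242.4→244.4). I continue, correcting the sideways load.

>>> {"api": "apply_moves", "payload": {
  "moves": [
    [[-0.001,-0.003,0.007,0,0,-3,1],[-0.001,-0.003,0.007,0,0,3,1]]
  ]
}}

```text
time: 14.9
eef_pos: [0.5208, 0.2782, 0.172]
tcp_rot: [0.69, 0.723, 0.007, -0.003]
contact_force: [-0.7, 0.1, 17.5]
opening: 0.267
```

```bash
python3 edges.py p9
```

```text
t 14.9 pos [0.5208 0.2782 0.172 ] jaw 2.662582396509442 q6 15.02006831105198 q1 18.01292895030902
F [-0.7399  0.0656 17.4648] M [-0.1418  1.0386  0.1474] open 0.2670224376261138
shift [-0.0002 -0.0013  0.002 ] rot [ 0.3274 -0.7746  2.6648]
wrist [(225, -8, 143), (226, -8, 165), (227, -7, 188), (228, -7, 214), (229, -4, 238), (230, -2, 250), (231, -1, 253), (232, 0, 254), (233, 0, 254), (234, 0, 253), (235, -1, 253), (236, -1, 253), (237, -1, 253), (238, -1, 251), (239, -4, 238), (240, -8, 180), (249, 13, 152), (250, 44, 147), (251, 72, 144), (252, 83, 143), (253, 85, 142), (254, 85, 142), (255, 87, 143), (256, 98, 157), (257, 104, 181), (258, 87, 190), (259, 47, 175)]
   z per v: [(236, 125.0), (240, 131.2), (244, 137.0), (248, 142.4), (252, 147.5)]
scene [(241, 35, 116), (242, 53, 108), (243, 53, 102), (244, 45, 102), (245, 22, 106), (250, -2, 111), (251, -3, 141), (252, -6, 192), (253, -5, 208), (254, -6, 186), (255, -5, 147)]
   z per v: [(242, 148.1), (244, 143.6), (246, 139.0), (248, 134.4), (250, 129.8), (252, 125.1)]
```

>>> {"api": "apply_moves", "payload": {
  "moves": [
    [[0,-0.001,0.01,0,0,-3,1],[0,-0.002,0.01,0,0,3,1],[0,-0.002,0.01,0,0,-3,1]]
  ]
}}

```text
time: 15.3
eef_pos: [0.5204, 0.2786, 0.1658]
tcp_rot: [0.67, 0.742, 0.007, -0.0]
contact_force: [-7.6, -5.6, 22.9]
opening: 0.264
```

```bash
python3 edges.py p10
```

```text
t 15.3 pos [0.5204 0.2786 0.1658] jaw 5.822258274125702 q6 12.072710503529132 q1 18.13825687624643
F [-7.6341 -5.6104 22.9477] M [-1.0002  2.5146 -0.103 ] open 0.2641649335940868
shift [-0.0005 -0.0009 -0.0042] rot [ 0.5561 -0.6276  5.8252]
wrist [(229, -6, 144), (231, -8, 186), (232, -8, 209), (233, -4, 236), (234, -2, 248), (235, -1, 252), (236, 0, 253), (237, 0, 254), (238, -1, 253), (239, -1, 253), (240, -1, 253), (241, 0, 253), (242, -1, 252), (243, -2, 248), (244, -7, 213), (250, 17, 147), (251, 50, 142), (252, 74, 139), (253, 81, 136), (254, 82, 137), (255, 82, 137), (256, 85, 142), (257, 103, 163), (258, 105, 187), (259, 82, 184), (260, 34, 161)]
   z per v: [(236, 118.2), (240, 124.3), (244, 130.1), (248, 135.5), (252, 140.6)]
scene [(225, 1, 55), (244, 36, 117), (245, 53, 108), (246, 54, 104), (247, 45, 103), (248, 20, 107), (250, -1, 110), (251, -4, 143), (252, -5, 193), (253, -5, 206), (254, -5, 185), (255, -3, 147)]
   z per v: [(242, 148.1), (244, 143.6), (246, 139.0), (248, 134.4), (250, 129.8), (252, 125.1)]
```

>>> {"api": "apply_moves", "payload": {
  "moves": [
    [[0,-0.001,0.01,0,0,3,1],[0,-0.002,0.01,0,0,-3,1],[0,-0.002,0.01,0,0,3,1]]
  ]
}}

```text
time: 15.7
eef_pos: [0.5205, 0.2785, 0.1582]
tcp_rot: [0.689, 0.725, 0.008, 0.002]
contact_force: [-4.8, -5.2, 26.4]
opening: 0.255
```

```bash
python3 edges.py p11
```

```text
t 15.7 pos [0.5205 0.2785 0.1582] jaw 2.8866983618404567 q6 15.176897571717555 q1 18.204777648787672
F [-4.8096 -5.2412 26.3739] M [-1.0179  2.2918  0.0905] open 0.255496780374523
shift [-0.0003 -0.0008 -0.0118] rot [ 0.8011 -0.5056  2.8901]
wrist [(234, -7, 155), (235, -6, 181), (236, -8, 196), (237, -7, 217), (238, -4, 240), (239, -2, 250), (240, -1, 253), (241, 0, 254), (242, 0, 254), (243, 0, 253), (244, -1, 253), (245, -1, 253), (246, 0, 253), (247, -1, 253), (248, -2, 249), (249, -2, 221), (250, 23, 155), (251, 65, 136), (252, 81, 140), (253, 84, 141), (254, 85, 141), (255, 86, 141), (256, 93, 149), (257, 110, 176), (258, 100, 193), (259, 68, 186), (260, 20, 165)]
   z per v: [(236, 111.0), (240, 117.1), (244, 122.8), (248, 128.2), (252, 133.2)]
scene [(229, 0, 56), (230, 0, 79), (247, 28, 117), (248, 45, 112), (249, 54, 104), (250, 45, 104), (251, 11, 143), (252, -4, 194), (253, -5, 207), (254, -5, 186), (255, -4, 147)]
   z per v: [(242, 148.1), (244, 143.6), (246, 139.0), (248, 134.4), (250, 129.8), (252, 125.1)]
```

>>> {"api": "apply_moves", "payload": {
  "moves": [
    [[0,-0.002,0.007,0,0,-2,1],[0,0,0,0,0,0,1],[0,0,0,0,0,0,1],[0,0,0,0,0,0,1],[0,0,0,0,0,0,1],[0,0,0,0,0,0,1]]
  ]
}}

```text
time: 16.4
eef_pos: [0.5196, 0.2783, 0.158]
tcp_rot: [0.677, 0.736, 0.007, 0.001]
contact_force: [1.8, -0.7, 1.2]
opening: 0.266
```

```bash
python3 edges.py p12
```

```text
t 16.4 pos [0.5196 0.2783 0.158 ] jaw 4.8165973360776615 q6 13.194117237886534 q1 18.188737057428035
F [ 1.8043 -0.6998  1.1594] M [-0.0944  0.6182  0.0148] open 0.26642256501609696
shift [-0.0002 -0.     -0.012 ] rot [ 0.6435 -0.5174  4.8194]
wrist [(234, -9, 152), (235, -9, 174), (236, -9, 187), (237, -7, 209), (238, -4, 237), (239, -2, 248), (240, -1, 252), (241, 0, 253), (242, 0, 254), (243, -1, 253), (244, -1, 253), (245, -1, 253), (246, 0, 253), (247, -1, 253), (248, -2, 250), (249, -2, 232), (250, 18, 173), (251, 56, 138), (252, 73, 131), (253, 76, 129), (254, 77, 131), (255, 79, 133), (256, 91, 145), (257, 110, 175), (258, 101, 192), (259, 68, 179), (260, 18, 153)]
   z per v: [(236, 111.1), (240, 117.1), (244, 122.8), (248, 128.2), (252, 133.3)]
scene [(230, 0, 70), (247, 27, 116), (248, 48, 109), (249, 54, 103), (250, 43, 107), (251, 9, 144), (252, -4, 194), (253, -6, 208), (254, -6, 185), (255, -5, 148)]
   z per v: [(242, 148.1), (244, 143.6), (246, 139.0), (248, 134.4), (250, 129.8), (252, 125.1)]
```

The post is at its mark: about 0.8 mm above, in both wrist and scene views, and held 0.6 s. Now I turn the gripped post clockwise to sweep the lever closed.

>>> {"api": "apply_moves", "payload": {
  "moves": [
    [[0,0,0.001,0,0,6,1],[0,0,0.001,0,0,6,1],[0,0,0.001,0,0,6,1],[0,0,0.001,0,0,6,1]]
  ]
}}

```text
time: 16.9
eef_pos: [0.5218, 0.2782, 0.1579]
tcp_rot: [0.819, 0.574, 0.009, 0.001]
contact_force: [1.3, -2.0, 4.1]
opening: 0.261
```

```bash
python3 edges.py p13; python3 err.py .52 .2785 .158 -80
```

```text
t 16.9 pos [0.5218 0.2782 0.1579] jaw -19.97042388476758 q6 37.99170746562747 q1 18.14865008961437
F [ 1.3457 -2.0436  4.1339] M [-0.0886  0.893   0.1125] open 0.26059606434341576
shift [-0.0008 -0.002  -0.0121] rot [  0.7449  -0.6559 -19.9658]
wrist [(233, -9, 133), (234, -8, 153), (235, -7, 193), (236, -8, 219), (237, -4, 233), (238, -3, 246), (239, -1, 252), (240, 0, 254), (241, -1, 254), (242, 0, 254), (243, 0, 254), (244, 0, 253), (245, -1, 252), (246, -1, 252), (247, -1, 252), (248, -2, 252), (249, -2, 247), (250, 13, 215), (251, 68, 171), (252, 100, 165), (253, 106, 167), (254, 106, 166), (255, 107, 166), (256, 110, 171), (257, 112, 184), (258, 98, 199), (259, 65, 200), (260, 23, 190), (261, 3, 182), (262, -1, 181), (263, -1, 179), (264, 0, 180), (265, -1, 180), (266, -1, 179), (267, -1, 179), (268, -1, 180), (269, -2, 179), (270, -2, 181), (271, -2, 179), (272, -2, 179), (273, -2, 180), (274, -1, 177), (275, -2, 179), (276, -2, 180), (277, -1, 178), (278, -2, 178), (279, -1, 178), (280, 0, 178), (281, -2, 179), (282, 0, 179), (283, -1, 178), (284, -2, 179), (285, -4, 179), (286, -3, 179), (287, -1, 179), (288, 0, 179), (289, -2, 178)]
   z per v: [(236, 108.9), (240, 115.1), (244, 121.0), (248, 126.5), (252, 131.7)]
scene [(247, 18, 101), (248, 39, 102), (249, 51, 100), (250, 43, 106), (251, 10, 142), (252, -4, 193), (253, -5, 207), (254, -3, 185), (255, -4, 147)]
   z per v: [(242, 148.1), (244, 143.6), (246, 139.0), (248, 134.4), (250, 129.8), (252, 125.1)]
t 17.0 pos [0.5217 0.2783 0.1579] jaw -19.74244309251597 q6 37.75479015681727 q1 18.153154895800746
F [ 0.5187 -1.0439  5.7134] M [-0.0726  0.9424  0.0095] open 0.261001607396467
shift [-0.0004 -0.0017 -0.0001] rot [ 0.1294 -1.0228 60.2601]
```

>>> {"api": "apply_moves", "payload": {
  "moves": [
    [[0,-0.002,0.001,0,-1,6,1],[0,0,0.001,0,0,6,1],[0,0,0.001,0,0,6,1],[0,0,0.001,0,0,6,1]]
  ]
}}

```text
time: 17.4
eef_pos: [0.5228, 0.2776, 0.1579]
tcp_rot: [0.921, 0.39, 0.005, 0.006]
contact_force: [-1.3, -5.3, 6.0]
opening: 0.263
```

```bash
python3 edges.py p14 | grep -v "z per"|cut -c1-420; python3 err.py .5205 .2785 .158 -80
```

```text
t 17.4 pos [0.5228 0.2776 0.1579] jaw -44.0657644164672 q6 62.83174184594578 q1 18.413810722342593
F [-1.2807 -5.2648  6.0035] M [0.2133 0.9532 0.0794] open 0.2631525825584438
shift [-0.002  -0.0025 -0.0122] rot [  0.9431   0.0802 -44.0627]
wrist [(233, -8, 139), (234, -8, 180), (235, -7, 220), (236, -4, 234), (237, -3, 244), (238, -1, 252), (239, 0, 254), (240, 0, 254), (241, 0, 255), (242, 0, 254), (243, -1, 252), (244, -2, 250), (245, -2, 250), (246, -2, 249), (247, -2, 249), (248, -3, 243), (249, 6, 216), (250, 57, 179), (251, 101, 171), (252, 113, 177), (253, 115, 177), (254, 115, 178), (255, 115, 178), (256, 114, 182), (257, 109, 190), (258, 82, 2
scene [(245, 1, 59), (246, 8, 92), (247, 33, 112), (248, 48, 111), (249, 54, 101), (250, 43, 106), (251, 10, 141), (252, -3, 193), (253, -6, 207), (254, -5, 186), (255, -3, 147)]
t 17.5 pos [0.5228 0.2777 0.1579] jaw -43.951923057952826 q6 62.70630720042247 q1 18.415617686915905
F [-1.8843 -4.3203  6.454 ] M [ 0.2113  0.9148 -0.0008] open 0.2621041946861756
shift [-0.001  -0.0022 -0.0002] rot [ 0.7435 -0.5449 36.0494]
```

>>> {"api": "apply_moves", "payload": {
  "moves": [
    [[-0.001,-0.002,0.001,0,0,6,1],[0,-0.001,0.001,0,0,6,1],[0,0,0.001,0,0,6,1],[0,0,0.001,0,0,6,1]]
  ]
}}

```text
time: 17.9
eef_pos: [0.5231, 0.2763, 0.158]
tcp_rot: [0.982, 0.188, 0.01, 0.006]
contact_force: [-3.7, -3.5, 6.7]
opening: 0.265
```

```bash
python3 edges.py p15 | grep -v "z per"|cut -c1-420; python3 err.py .5205 .2785 .158 -80
```

```text
t 17.9 pos [0.5231 0.2763 0.158 ] jaw -68.30145153920334 q6 87.1513509438329 q1 18.376430817280326
F [-3.7366 -3.4544  6.7443] M [0.289  0.9347 0.0815] open 0.26459430452225613
shift [-0.0025 -0.0027 -0.0121] rot [  1.3921  -0.2755 -68.2904]
wrist [(232, -7, 139), (233, -7, 184), (234, -6, 225), (235, -4, 238), (236, -3, 247), (237, -1, 252), (238, -1, 254), (239, 0, 255), (240, 0, 255), (241, 0, 254), (242, -1, 253), (243, -2, 251), (244, -2, 250), (245, -2, 250), (246, -2, 249), (247, -3, 244), (248, 7, 218), (249, 59, 181), (250, 103, 180), (251, 115, 183), (252, 115, 185), (253, 116, 185), (254, 116, 187), (255, 115, 189), (256, 101, 199), (257, 70, 
scene [(230, 0, 51), (247, 22, 102), (248, 43, 99), (249, 53, 99), (250, 43, 103), (251, 10, 133), (252, -5, 179), (253, -6, 188), (254, -4, 167), (255, -4, 141)]
t 18.0 pos [0.5229 0.2765 0.158 ] jaw -68.16871039051357 q6 87.02514699312437 q1 18.38876802348073
F [-3.8966 -3.8161  6.2725] M [ 0.1908  0.8715 -0.0738] open 0.2645655387251004
shift [-0.0015 -0.0028 -0.0001] rot [ 0.8294 -1.0385 11.8384]
```

>>> {"api": "apply_moves", "payload": {
  "moves": [
    [[-0.001,-0.002,0.001,0,0,5,1],[0,-0.001,0.001,0,0,5,1],[0,0,0.001,0,0,5,1]]
  ]
}}

```text
time: 18.3
eef_pos: [0.525, 0.276, 0.1582]
tcp_rot: [0.998, 0.061, 0.016, 0.008]
contact_force: [1.4, 1.1, 3.7]
opening: 0.261
```

```bash
python3 err.py .5205 .2785 .158 -90
```

```text
t 18.3 pos [0.525  0.276  0.1582] jaw -83.05569212719973 q6 102.20423539362667 q1 18.445920754584588
F [1.4215 1.1373 3.7313] M [0.5805 0.7881 0.5562] open 0.2607461511315767
shift [-0.0041 -0.0031 -0.    ] rot [ 0.8625 -1.8059  6.9584]
```

>>> {"api": "apply_moves", "payload": {
  "moves": [
    [[0,0,0.001,0,0,5,1],[0,0,0.001,0,0,5,1]]
  ]
}}

```text
time: 18.5
eef_pos: [0.5274, 0.2757, 0.1581]
tcp_rot: [0.999, -0.024, 0.02, 0.006]
contact_force: [0.8, -1.2, 5.2]
opening: 0.265
```

```bash
python3 edges.py p16 | grep -v "z per"|cut -c1-420; python3 err.py .5205 .2785 .158 -90
python3 - <<'E'
from plant import ctrl
from h import *
c=ctrl.get_calibration("wrist");s=ctrl.get_calibration("scene")
def f(c,ax,deg,r):
    k=np.radians(-119);t=np.radians(deg);L=np.array(ax)-.005*np.array([np.cos(k),np.sin(k)])
    return [round(float(x)) for x in proj(c,[*(L+r*np.array([np.cos(t),np.sin(t)])),.177])]
for d in(-65,-100,-110,-119):print(d,f(c,(.520,.279),d,.03),f(c,(.520,.279),d,.06),"scene",f(s,(.52,.278),d,.05))
a=cv2.imread("pics/p16_scene.png");w=cv2.imread("pics/p16_wrist.png")
cv2.imwrite("pics/v12.png",np.hstack([cv2.resize(a[190:300,170:280],(330,330),interpolation=cv2.INTER_CUBIC),cv2.resize(w[75:],(470,290))[:, :]]) if 0 else np.hstack([cv2.resize(a[190:300,170:280],(420,420),interpolation=cv2.INTER_CUBIC),w[:,90:470]]))
E
```

```text
t 18.5 pos [0.5274 0.2757 0.1581] jaw -92.75226451084202 q6 111.98217778705859 q1 18.41678673178285
F [ 0.845  -1.2415  5.1706] M [-0.4181  0.6806  0.9196] open 0.26545525141887044
shift [-0.0075 -0.0018 -0.0123] rot [  2.4167  -1.2439 -92.7231]
wrist [(239, -8, 127), (240, -7, 149), (241, -8, 189), (242, -8, 221), (243, -4, 235), (244, -3, 246), (245, -1, 252), (246, 0, 254), (247, 0, 255), (248, 0, 254), (249, 0, 253), (250, -1, 252), (251, -2, 251), (252, -1, 251), (253, -1, 251), (254, -2, 249), (255, -1, 238), (256, 24, 202), (257, 81, 177), (258, 111, 179), (259, 114, 181), (260, 116, 181), (261, 115, 181), (262, 115, 185), (263, 110, 192), (264, 87, 2
scene [(230, 2, 48), (231, -2, 71), (247, 21, 102), (248, 42, 101), (249, 50, 100), (250, 46, 97), (251, 22, 96), (252, -1, 126), (254, -4, 163), (255, -5, 142)]
t 18.6 pos [0.5273 0.2757 0.1581] jaw -92.59365240352481 q6 111.83135876441871 q1 18.424118292012867
F [ 2.0412 -0.9501  4.2861] M [-0.4047  0.3971  0.9151] open 0.2649744440589751
shift [-0.0069 -0.0025 -0.0002] rot [ 0.7531 -2.2966 -2.5791]
-65 [334, 302] [408, 268] scene [224, 210]
-100 [340, 342] [414, 350] scene [238, 214]
-110 [337, 354] [406, 372] scene [240, 216]
-119 [332, 363] [395, 389] scene [242, 219]
```

The yaw moment now builds to 0.9 N·m and stays there, so it looks like the closed stop. Checking by eye with the last picture.

View pics/v12.png

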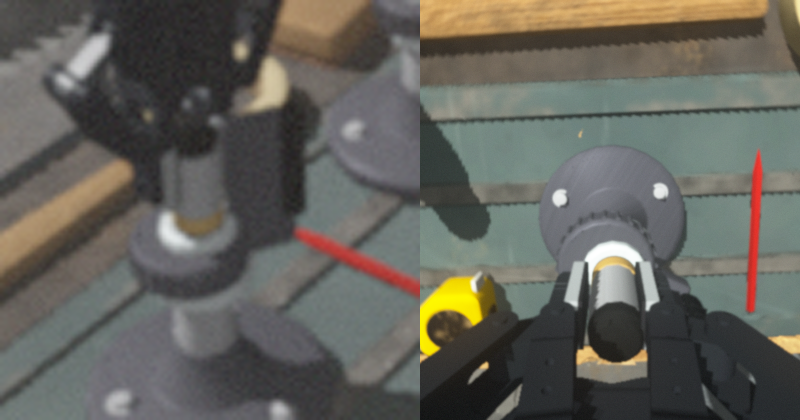

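Run:
```python
import cv2,numpy as np
a=cv2.cvtColor(cv2.imread("pics/scene0.png"),6).astype(int);b=cv2.cvtColor(cv2.imread("pics/p16_scene.png"),6).astype(int);p=cv2.cvtColor(cv2.imread("pics/p15_scene.png"),6).astype(int)
for r in(228,240,246):
    for n,i in(("0",a),("15",p),("16",b)):print(r,n,i[r-1:r+2,228:258].mean(0).astype(int))
# sub-pixel shift of paddle patch, right/bottom edge
t=cv2.imread("pics/scene0.png",0)[222:256,234:256]
for f in("p15","p16"):
    m=cv2.matchTemplate(cv2.imread(f"pics/{f}_scene.png",0)[214:264,224:268],t,cv2.TM_CCOEFF_NORMED);print(f,cv2.minMaxLoc(m)[1],cv2.minMaxLoc(m)[3],"ref (10,8)")
```

```text
228 0 [ 70  64  60  57  58  59  60  61  62  59  55  56  57  61  57  47  43  45
  44  45  45  63  90 101 102  99  88  83  92 102]
228 15 [ 62  61  61  58  61  59  62  61  61  62  63  59  61  59  55  45  43  43
  42  38  49  72  99 111 109 103  92  86  97 110]
228 16 [ 68  62  60  59  60  59  60  62  61  61  60  60  64  61  60  53  44  38
  40  43  44  62  92 109 109 104  94  88  98 110]
240 0 [ 82  68  57  60  57  56  59  56  57  55  59  57  57  60  53  52  42  43
  41  37  43  59  92 108 111 111 112 111 111 113]
240 15 [ 82  66  62  59  59  60  61  60  60  60  60  61  60  60  59  52  42  42
  41  38  52  81 104 118 116 117 119 118 119 119]
240 16 [ 85  71  62  62  60  61  60  62  59  62  63  60  60  63  58  53  45  40
  42  37  40  61  97 114 118 118 119 120 118 119]
246 0 [ 87  91  92  78  65  58  59  61  58  59  56  56  58  57  57  52  51  46
  55  74  89 104 108 112 109 112 112 112 113 113]
246 15 [ 95  96  95  85  69  61  63  61  59  62  61  60  59  60  62  58  57  54
  68  88 107 115 116 117 117 118 119 116 118 119]
246 16 [ 97  96  92  78  65  61  60  61  62  60  59  62  61  62  62  58  54  51
  58  68  85 101 111 119 118 116 119 119 119 120]
p15 0.9790188670158386 (10, 8) ref (10,8)
p16 0.9859034419059753 (10, 8) ref (10,8)
```

The paddle edges match the starting (closed) picture to about 0.1 px, and the tape is within about 1 mm of the collar. I let it settle and check once more.

>>> {"api": "apply_moves", "payload": {
  "moves": [
    [[0,0,0,0,0,1,1],[0,0,0,0,0,1,1],[0,0,0,0,0,0,1],[0,0,0,0,0,0,1],[0,0,0,0,0,0,1]]
  ]
}}

```text
time: 19.1
eef_pos: [0.5276, 0.2758, 0.1581]
tcp_rot: [0.999, -0.034, 0.021, 0.007]
contact_force: [1.6, -0.5, 3.5]
opening: 0.26
```

```bash
python3 edges.py p17 | grep -v "z per"|cut -c1-600
python3 - <<'E'
from plant import ctrl
import cv2
print(ctrl.get_state()["dq"].round(4))
g=lambda f:cv2.imread(f"pics/{f}.png",0)
for r in(228,240):print(r,[g(f)[r-1:r+2,246:254].mean(0).astype(int).tolist() for f in("scene0","p17_scene")])
t=g("scene0")[170:215,270:308];m=cv2.matchTemplate(g("p17_scene")[164:221,264:314],t,5);print("twin",cv2.minMaxLoc(m)[1::2],"ref (6,6)")
E
```

```text
t 19.1 pos [0.5276 0.2758 0.1581] jaw -93.94486674240957 q6 113.31779909134978 q1 18.476561333308226
F [ 1.6254 -0.5366  3.4986] M [-0.2528  0.3705  0.8012] open 0.25969042640262363
shift [-0.0077 -0.0015 -0.0123] rot [  2.5984  -1.286  -93.9113]
wrist [(240, -9, 129), (241, -8, 158), (242, -7, 201), (243, -7, 226), (244, -4, 238), (245, -2, 249), (246, 0, 253), (247, 0, 254), (248, 0, 255), (249, 0, 254), (250, 0, 253), (251, -1, 252), (252, -1, 251), (253, -2, 251), (254, -1, 251), (255, -1, 248), (256, 0, 234), (257, 30, 196), (258, 89, 176), (259, 113, 179), (260, 117, 180), (261, 116, 182), (262, 117, 182), (263, 115, 186), (264, 109, 193), (265, 81, 203), (266, 40, 206), (267, 8, 201), (268, 0, 198), (269, -1, 198), (270, 0, 199), (271, -1, 199), (272, 0, 199), (273, 0, 199), (274, -1, 198), (275, -1, 199), (276, -1, 199), (277, 
scene [(230, 2, 49), (231, 2, 72), (247, 25, 104), (248, 44, 101), (249, 52, 99), (250, 46, 99), (251, 22, 98), (252, -1, 126), (255, -4, 142)]
[-0.0008  0.0017 -0.0003  0.0004  0.0004  0.0019]
228 [[43, 45, 45, 63, 89, 100, 102, 99], [41, 42, 42, 60, 92, 108, 110, 103]]
240 [[40, 36, 42, 59, 92, 108, 110, 110], [41, 40, 39, 62, 97, 115, 118, 119]]
twin (0.995221734046936, (6, 6)) ref (6,6)
```

```bash
python3 -c "
from plant import ctrl
print(ctrl.sign_off())"
```

```text
the job is handed in; nothing more can be done
None
```

I opened the left support's lever, pressed its post down to the mark, and closed the lever with the same hand still gripping the post. The job was handed in at about 19 s of the 48 allowed, with no verdict reported.

**Last checks**
- **Tape:** the lower edge is about 0.5–1 mm above the collar top in both the scene and wrist views, and stayed put through the closing swing.
- **Lever:** the paddle's edges are back within about 0.1 px of the starting (closed) picture. The hand was still pressing it against the stop with about 0.8 N·m, and the arm was at rest.
- **Grip:** the force is set to 70 N and the fingers are closed on the post. The grasp point is about 7–8 mm off the post's axis, inside the 20 mm limit, after drifting during the closing turn.
- **Twin support:** it shows no shift in the scene picture.

**What disagreed**
- **Post not free when open:** with the lever visibly at its open stop (about 0.9–1.0 rad), the post did not spring up. It did not move at 23 N and needed about 25 N to slide. The spring's 2–4 N should have lifted it and made it easy to press. The later turn of the hand met little resistance.
- **Lever reading:** I judged the lever open from its measured angle and the hard stop. I never read the joint value directly.
- **Hard push:** while rechecking that stop I pushed to about 70 N for a moment. That is below the 120 N wrist limit, but harder than I intended.

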